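Lock the loose cover screw of a desk amplifier

TASK

One of the two big slotted screws on top of the silver amplifier case is loose: its slot lies across the case instead of along it. Take the flat-blade driver with the flat handle out of its stand, turn that screw clockwise with it, about a quarter turn, fully to its stop, so that its slot lies along the case like that of the tight screw, and put the driver back upright in its own place in the stand, fully down. Leave the tight screw as it is.

Things in the scene. Friction and masses are not known exactly. Their poses are not given: they have to be found in the camera images.
- driver_grip (a point): Grip centre of the 120 g flat-blade driver, upright, blade down. z up; x along the blade's width, y across. Handle 40 (x) by 22 mm (y, grasp so), 34 mm below to 26 above this point. Below it a 56 mm round flange, underside 40 below, a 10 mm shaft and the blade: 26 wide, 3.5 thick (2 at the tip), 28 tall, tip 90 below. Half a turn about z: same tool.
- stand_slot (a point): Driver's place in the black stand (140 x by 80 y mm): centre of its pocket's mouth, level with the stand's top, 58 mm above the desk. z up. Pocket 36 (x) by 20 mm (y), 54 deep. Driver home: flange on the stand's top, blade along x (either way round), driver_grip 40 mm above this point. A round-handled screwdriver stands 70 mm off along +x, 47 mm above the top.
- loose_screw_top (a point): Loose screw, top centre of its 34 mm steel head, 13 mm tall, on the 50 mm tall silver case (150 x 270 mm). z up, x along the slot, turning with it. Slot right across the head, 9 mm deep, 8 wide (13 at the top). A blade 5 to 7 mm deep turns it (0.05 N m) without pressing; it has some 10 degrees of play each way, so turn the driver that much further.
- loose_screw (a joint): Angle of the loose screw in rad, growing clockwise seen from above: 0 has its slot square across the case's long side; 1.571 is tight, at its stop, slot along the long side. Starts at 0 to 0.35; stays where it is left.
- tight_screw (a joint): Angle (same sense) of the like screw 200 mm away at the other end of the same case; either end may be the loose one. Starts at its stop, about 1.57, and shall stay there.
Not all that is in view belongs to the job. Leave any green look-alike of the part that bears driver_grip alone.

How it is judged:
On the way:
1. the loose screw is turned to its stop with the driver standing upright in its slot (value of joint loose_screw above 1.31 rad and horizontal distance between driver_grip and loose_screw_top below 0.025 m and distance between driver_grip and loose_screw_top below 0.092 m and angle between driver_grip's own z axis and vertical below 0.26 rad), for 0.1 s.
At the end, for the whole second after the job is handed in: Both screws are within 15 degrees of their stops, and the driver stands upright (within 10 degrees) in its place in the stand, within 15 mm sideways and 6 mm of fully down, let go (value of joint each of loose_screw, tight_screw above 1.31 rad and horizontal distance between driver_grip and stand_slot below 0.015 m and z of driver_grip in the frame of stand_slot between 0.034 and 0.046 m and angle between driver_grip's own z axis and vertical below 0.17 rad); the robot touches nothing.
It fails at once if the tight screw is turned back by more than 15 degrees (value of joint tight_screw below 1.31 rad).
It also fails if it takes over 61 s, if anything falls off the work surface, if the arm or the gripper's body presses on something with over 40 N, if the wrist force passes 120 N, or if a joint passes its speed limit or range.

ROBOT

A 6-joint arm with a two-finger parallel gripper is mounted at the origin on the work surface. World frame = base frame: x ahead of the robot, y to its left, z up, the work surface at z = 0. Lengths are in m, angles in rad, forces in N, time in s.
With the tool pointing down it reaches from about 0.35 to 0.85 m from the base axis. Payload 8.1 kg.
Tool frame: the origin (TCP) lies between the finger pads; the fingertips stand tips_ahead ahead of it and the grasp point (between the pads) lies 8 mm behind it (tips_ahead is the distance from the TCP to the fingertips, in m); z points along the fingers, x is the direction in which the jaws open and shut, and the axes are right-handed (so a half turn about z gives the same grasp; the last joint's range is limited). The gripper opens to 93 mm and grips with 3 to 60 N. Pads are 15 mm wide; open, the fingers measure 128 mm over their backs; the gripper's body (75 mm by 188 mm) begins 65 mm behind the grasp point.
Start: joints at [-1.338, 0.13, 1.488, -0, 1.523, -0.085], TCP at [0.188, -0.57, 0.19] pointing down, gripper open.
Joint ranges: [-2.96, 2.96], [-0.89, 2.26], [0.02, 2.5], [-1.34, 4.48], [0, 2.73], [-2.66, 2.66]. Speed limits (rad/s): [2.39, 2.39, 2.79, 3.14, 3.14, 3.14].

INTERFACE

Orientations are given as a rotation vector (axis times angle).
In Python, from plant import * gives the robot as it stands.
- The arm moves only by the tool play_rows, never from a script. Its argument "increments" is a list that holds one entry, the list of rows, each a list of 4 numbers: the shift along the tool's x, y, z in cm, then the turn about the tool's z in rad. A call has 1 to 5 rows; each row is the pose to reach, as a shift and turn from the pose measured when the call began, along the tool's axes at that moment; what a row does not reach only later rows make up. A row lasts 1/10 s, in which the tool goes at most 50 mm and 8.59 degrees, less where a joint would pass 70% of its speed; a pose out of reach is approached as far as the arm can. A call with a gripper value outside its range is refused whole. "jaw" is the finger opening in cm, from 0 to 9.3, set as the call begins (left out, the last holds). The fingers move at their own pace and stop on an object; "squeeze" is the grip in N (left out, the last holds). Time passes only in rows, so rows that repeat a pose let the fingers close. It gives the time, the measured TCP pose, the force and the opening at its end, in the units of the state.
- read_state(): the state, without advancing time (a new reading comes with each control period).
- read_camera(name): name is "scene" or "top" or "wrist"; returns (picture, depth): 480x640x3 uint8, blue, green, red; 480x640 float32, m along the optical axis (not along the pixel's ray), 0 where there is no reading.
- camera_params(name): a dict with "K" (3x3 intrinsics, pixels), "k1" (the pictures are not rectified: a ray, as slopes to the right and down, at radius r is drawn at 1 + k1 r^2 times it, then the intrinsics apply), "eye" and "orientation" of the camera in the world. Camera axes: x right, y up, looking along -z (the intrinsics and any distortion apply to the point x, -y, -z); pixel columns grow to the right and rows downward; lengths in m; the calibration is good to about 2 mm. A picture is of the moment at which its call begins: read the wrist's pose just before it. camera_params takes no time and is no camera call; for the wrist camera it gives the pose at the moment of the call.
- close_job(): hands the job in, once; it reports no verdict.
The state is a dict: "t": time; "q": joint angles; "dq": joint speeds; "joint_torque": joint torques, N m; "tool_pos": TCP position; "orientation": TCP orientation; "force": force on the tool from outside, world axes, zero at the start; "wrist_torque": the same for the moment, N m; "opening": finger opening in m.
Only numpy, scipy, OpenCV 4.12 (cv2) and the standard library are available. Lean on these libraries where they do the work, as an engineer would, in place of code of your own. Each camera call takes 0.05 s, during which the arm holds its last target.

## Working session

There is one attempt and no reset: what is moved stays moved. The work goes in short steps, Python scripts to look and compute and a tool call to move; the robot and the scene stay as the last step left them, time stands still between calls to the robot, and variables do not carry over. Pictures are saved under pics/ and viewed, and the job is handed in when it is done.

Besides the shell and the picture viewer there is one more tool, called after "Call:" as a command line: name --argument value ..., lists and objects as JSON in quotes. play_rows: Moves the arm, as the interface text tells. Its arguments: {"type":"object","properties":{"increments":{"type":"array"},"jaw":{"type":"number"},"squeeze":{"type":"number"}},"required":["increments"]}

```bash
ls; mkdir -p pics
cat > h.py <<'E'
from plant import *
import numpy as np, cv2
from scipy.spatial.transform import Rotation as R
def cam(name):
    p=camera_params(name); im,d=read_camera(name); return p,im,d
def rot(p):
    o=np.array(p['orientation']); return R.from_rotvec(o).as_matrix() if o.size==3 else o
def world(p,d,u,v,z=None):
    K=np.array(p['K']); k=np.array([p['k1'],0,0,0,0.])
    xy=cv2.undistortPoints(np.array([[[u,v]]],float),K,k)[0,0]
    ray=rot(p)@np.array([xy[0],-xy[1],-1.]); e=np.array(p['eye'])
    if z is not None: return e+ray*(z-e[2])/ray[2]
    return e+ray*d[int(v),int(u)]
def cloud(p,d):
    v,u=np.mgrid[0:480,0:640]; K=np.array(p['K'])
    xy=cv2.undistortPoints(np.stack([u,v],-1).reshape(-1,1,2).astype(float),K,np.array([p['k1'],0,0,0,0.]))[:,0]
    ray=np.c_[xy[:,0],-xy[:,1],-np.ones(len(xy))]@rot(p).T
    return (np.array(p['eye'])+ray*d.reshape(-1,1)).reshape(480,640,3)
E
python3 - <<'E'
from h import *
print(read_state())
for n in ("scene","top","wrist"):
    p,im,d=cam(n); print(n,p); cv2.imwrite(f'pics/{n}0.png',im); np.savez(f'pics/{n}0.npz',im=im,d=d,c=cloud(p,d))
E
```

```text
pics
{'t': 0.0, 'q': array([-1.33841322e+00,  1.31162881e-01,  1.48931171e+00,  5.84406180e-06,
        1.52299201e+00, -8.54058600e-02]), 'dq': array([ 7.86686270e-04,  6.22540973e-05,  1.94244481e-03,  5.51836091e-04,
        1.43923015e-03, -3.96691518e-04]), 'joint_torque': array([-2.31836413e-03, -5.59851766e+01, -4.91755664e+01,  7.66095263e-02,
        3.57118074e-02, -1.51521290e-04]), 'tool_pos': array([ 0.18735279, -0.56932705,  0.18876867]), 'orientation': array([-2.54395273e+00,  1.84124570e+00,  2.22178395e-03]), 'force': array([-0.01897168,  0.12456066, -0.14493339]), 'wrist_torque': array([-0.0194469 , -0.00233361, -0.04572311]), 'opening': 0.09285349305238302}
scene {'K': array([[492.03789652,   0.        , 328.04210117],
       [  0.        , 492.03789652, 244.01885722],
       [  0.        ,   0.        ,   1.        ]]), 'k1': -0.09389920924418596, 'eye': array([ 0.90458644, -0.16196391,  0.84437267]), 'orientation': array([0.43896464, 0.34354086, 1.31111617])}
top {'K': array([[464.41768455,   0.        , 319.8911836 ],
       [  0.        , 464.41768455, 240.33747185],
       [  0.        ,   0.        ,   1.        ]]), 'k1': -0.103830840757869, 'eye': array([ 0.36559648, -0.04489532,  1.12689027]), 'orientation': array([ 0.09376769, -0.11336223, -1.54290884])}
wrist {'K': array([[417.7458041 ,   0.        , 317.64398265],
       [  0.        , 417.7458041 , 246.27653526],
       [  0.        ,   0.        ,   1.        ]]), 'k1': -0.060728074980955955, 'eye': array([ 0.2535331 , -0.54881475,  0.38514984]), 'orientation': array([-0.22244933,  0.16160364, -1.24636707])}
```

View pics/scene0.png

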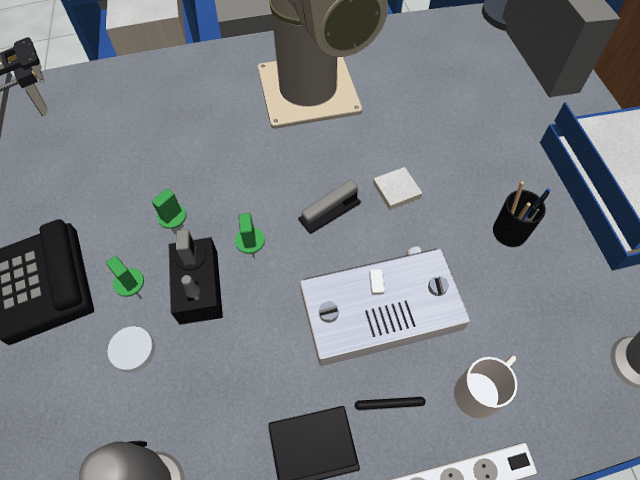

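View pics/top0.png

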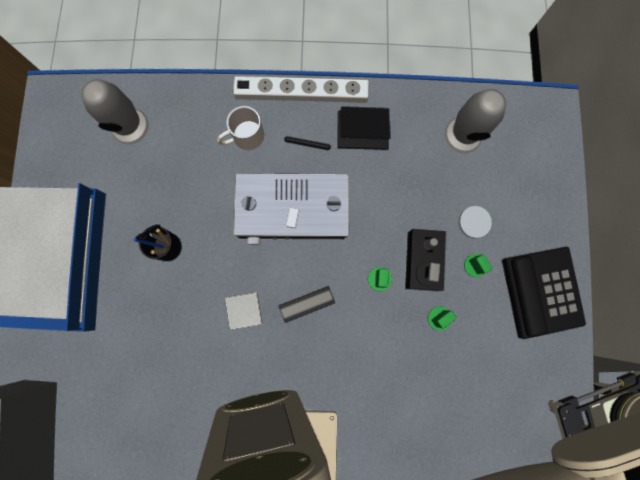

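```bash
python3 -c "
import plant; print([x for x in dir(plant) if x[0]!='_']); print(getattr(plant,'tips_ahead',None))"
```

```text
['IKError', 'camera_params', 'close_job', 'read_camera', 'read_state', 'tips_ahead']
0.011
```

Run:
```python
import cv2,numpy as np
a=np.load('pics/top0.npz');im=a['im']
A=cv2.resize(im[160:250,225:360],None,fx=5,fy=5,interpolation=cv2.INTER_CUBIC)
cv2.imwrite('pics/c1.png',A)
A=cv2.resize(im[215:340,350:500],None,fx=4,fy=4,interpolation=cv2.INTER_CUBIC)
cv2.imwrite('pics/c2.png',A)
im=np.load('pics/scene0.npz')['im']
cv2.imwrite('pics/c3.png',cv2.resize(im[180:340,90:270],None,fx=4,fy=3.7,interpolation=cv2.INTER_CUBIC))
cv2.imwrite('pics/c4.png',cv2.resize(im[240:370,290:480],None,fx=4,fy=4,interpolation=cv2.INTER_CUBIC))
```

```text
(no output)
```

View pics/c1.png

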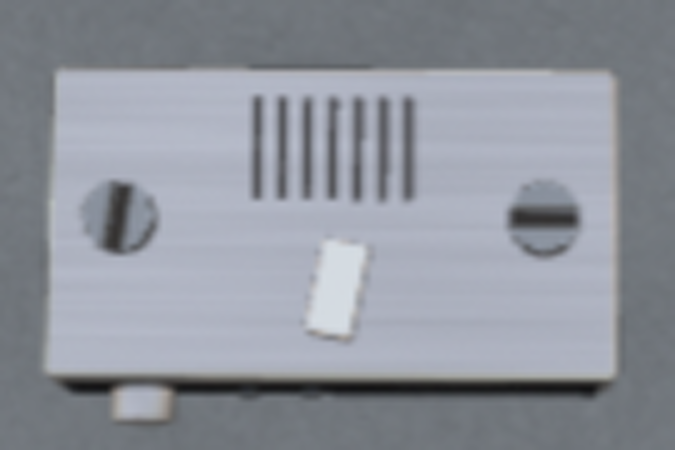

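View pics/c2.png

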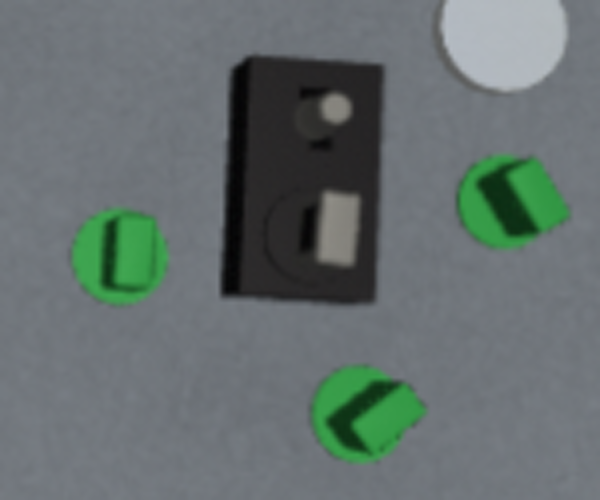

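View pics/c3.png

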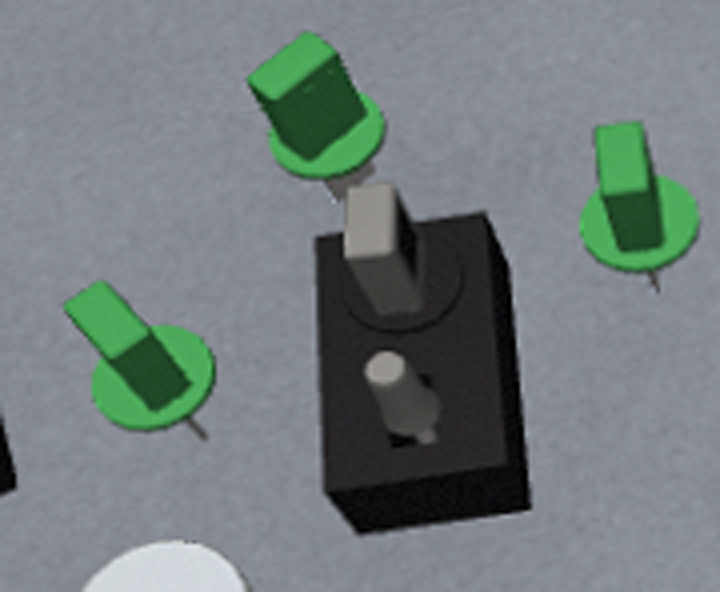

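View pics/c4.png

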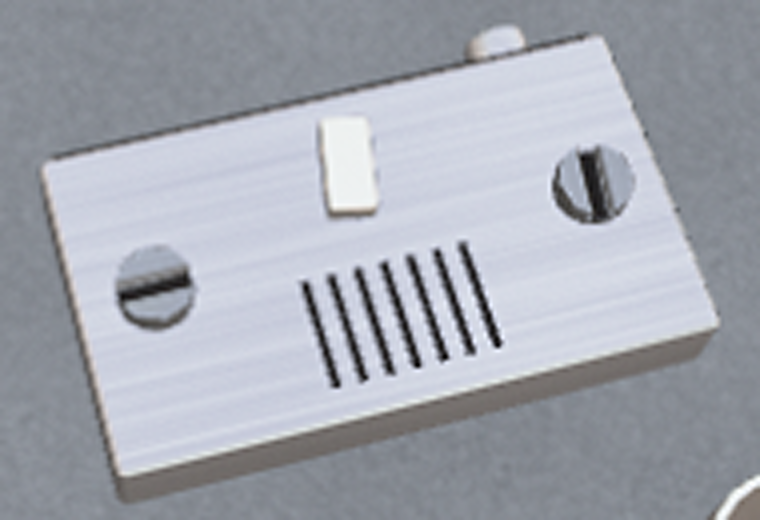

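```bash
cat > m.py <<'E'
from h import *
for n in ('top','scene'):
    a=np.load(f'pics/{n}0.npz');c=a['c'];im=a['im'].astype(int)
    b,g,r=im[...,0],im[...,1],im[...,2]
    X,Y,Z=c[...,0],c[...,1],c[...,2]
    print(n,'desk z',np.median(Z[(abs(X-.3)<.05)&(abs(Y)<.3)]))
    roi=(X>.2)&(X<.5)&(Y<-.12)&(Y>-.4)&(g<r+20)
    dz=lambda lo,hi:roi&(Z>lo)&(Z<hi)
    for nm,lo,hi in (('standtop',.053,.062),('round top',.1,.111),('driver top',.115,.14)):
        m=dz(lo,hi); P=np.c_[X[m],Y[m]].astype(np.float32)
        if len(P)<5: print(nm,len(P));continue
        rect=cv2.minAreaRect(P); print(nm,len(P),'z',np.median(Z[m]),'mean',P.mean(0),'rect',rect)
    m=(X>.35)&(X<.7)&(Y>-.1)&(Y<.3)&(Z>.044)&(Z<.056)
    nl,lab,st,ce=cv2.connectedComponentsWithStats(m.astype(np.uint8)); k=1+np.argmax(st[1:,4])
    m=lab==k; P=np.c_[X[m],Y[m]].astype(np.float32); print('case',np.median(Z[m]),cv2.minAreaRect(P))
    m=(X>.35)&(X<.7)&(Y>-.1)&(Y<.3)&(Z>.0575)&(Z<.075)
    nl,lab,st,ce=cv2.connectedComponentsWithStats(m.astype(np.uint8))
    for k in range(1,nl):
        if st[k,4]>20:
            q=lab==k;P=np.c_[X[q],Y[q]].astype(np.float32); print('bump',st[k],np.median(Z[q]),P.mean(0),cv2.minEnclosingCircle(P))
E
python3 m.py
```

```text
top desk z 0.000789260040900297
standtop 920 z 0.05840120748131372 mean [ 0.45389956 -0.3053798 ] rect ((0.4191964268684387, -0.30590641498565674), (0.08029878884553909, 0.16448961198329926), 87.37136840820312)
round top 33 z 0.1053894374300759 mean [ 0.4509799 -0.3016974] rect ((0.45786863565444946, -0.30599600076675415), (0.0182670745998621, 0.08444081991910934), 87.37600708007812)
driver top 190 z 0.12407672037510997 mean [ 0.43628782 -0.3058185 ] rect ((0.43605247139930725, -0.3062813878059387), (0.02183198183774948, 0.04037712514400482), 79.70954895019531)
case 0.050595943665987964 ((0.5932431221008301, 0.024313896894454956), (0.15344373881816864, 0.24830123782157898), 0.9105690121650696)
bump [242 196   7  14  64] 0.06248854098081824 [0.59321123 0.12132157] ((0.592997670173645, 0.11791682243347168), 0.016068872064352036)
bump [249 197   8  14  65] 0.06290245469018596 [0.59020513 0.10359297] ((0.5903873443603516, 0.10811318457126617), 0.015610357746481895)
bump [327 196  13   6  55] 0.06322608621524317 [ 0.605303  -0.0850196] ((0.6022276878356934, -0.08488932996988297), 0.014238
[... 1250 characters left out ...]
675527573)
bump [370 269  14  25 295] 0.0621645445243455 [0.56285816 0.00744386] ((0.5622252225875854, 0.00721744354814291), 0.02390304021537304)
bump [429 277  10  17 101] 0.06177317525178283 [0.5943661  0.10249799] ((0.5940605401992798, 0.10857656598091125), 0.016129080206155777)
bump [439 276   9  18 107] 0.061820508547119735 [0.59552443 0.12122059] ((0.5954345464706421, 0.11842362582683563), 0.015914425253868103)
bump [320 301  18  10 107] 0.061712939343042894 [ 0.5891837  -0.08591909] ((0.5913543701171875, -0.08522538840770721), 0.014753559604287148)
bump [322 311  17  10 105] 0.06194226220352994 [ 0.6085897  -0.08590097] ((0.6047371625900269, -0.08576595783233643), 0.01430494524538517)
```

```bash
cat >> h.py <<'E'
def go(x,y,z,yaw):
    s=read_state(); M=R.from_rotvec(s['orientation']).as_matrix(); p=np.array(s['tool_pos'])
    cy=np.arctan2(M[1,0],M[0,0]); sh=M.T@(np.array([x,y,z])-p)*100
    dyaw=yaw-cy
    if dyaw>3.5: dyaw-=2*np.pi
    if dyaw<-3.5: dyaw+=2*np.pi
    print('t',round(s['t'],2),'pos',p.round(4),'yaw',round(cy,4),'tilt',np.degrees(np.arccos(-M[2,2])).round(2),'q',np.array(s['q']).round(3),'F',np.array(s['force']).round(1),'open',round(s['opening'],4))
    print('shift cm',sh.round(2),'turn',round(-dyaw,3))
E
python3 - <<'E'
from h import *
for n in ('top','scene'):
    a=np.load(f'pics/{n}0.npz');c=a['c'];im=a['im'].astype(int)
    m=(im[...,1]>im[...,2]+40)&(im[...,1]>im[...,0]+40)
    nl,lab,st,ce=cv2.connectedComponentsWithStats(m.astype(np.uint8))
    for k in range(1,nl):
        if st[k,4]>60: q=c[lab==k]; print(n,ce[k],q.mean(0),q[:,2].max())
    print('max z near', [ (X0,Y0,c[...,2][(abs(c[...,0]-X0)<.1)&(abs(c[...,1]-Y0)<.1)].max()) for X0,Y0 in ((.44,-.3),(.6,.1),(.6,-.1))])
go(.438,-.306,.25,1.47)
E
```

```text
top [477.09340659 264.83241758] [ 0.45750363 -0.4173225   0.08324742] 0.12057009594219381
top [379.71256039 278.66425121] [ 0.42080982 -0.19200085  0.08917719] 1.1268902701301504
top [440.65756824 318.00744417] [ 0.33590664 -0.33052683  0.08754911] 1.1268902701301504
max z near [(0.44, -0.3, np.float64(0.12824509110728133)), (0.6, 0.1, np.float64(0.07044664708019255)), (0.6, -0.1, np.float64(0.06855351131521181))]
scene [162.3960396  197.49009901] [ 0.34337456 -0.33566722  0.12166979] 0.8443726692961716
scene [173.54216867 219.23694779] [ 0.34733074 -0.33372232  0.05390259] 0.07287059494352233
scene [248.17826825 234.19354839] [ 0.42901286 -0.19692775  0.07892103] 0.8443726692961716
scene [124.05504587 276.72171254] [ 0.46648132 -0.42253988  0.08062672] 0.8443726692961716
max z near [(0.44, -0.3, np.float64(0.12477512097569199)), (0.6, 0.1, np.float64(0.06650586982767048)), (0.6, -0.1, np.float64(0.06667703263455049))]
t 0.15 pos [ 0.1874 -0.5695  0.189 ] yaw -1.253 tilt 0.08 q [-1.338  0.131  1.489  0.     1.523 -0.085] F [-0.   0.4  1.4] open 0.0927
shift cm [-17.21 -32.04  -6.07] turn -2.723
```

View pics/wrist0.png

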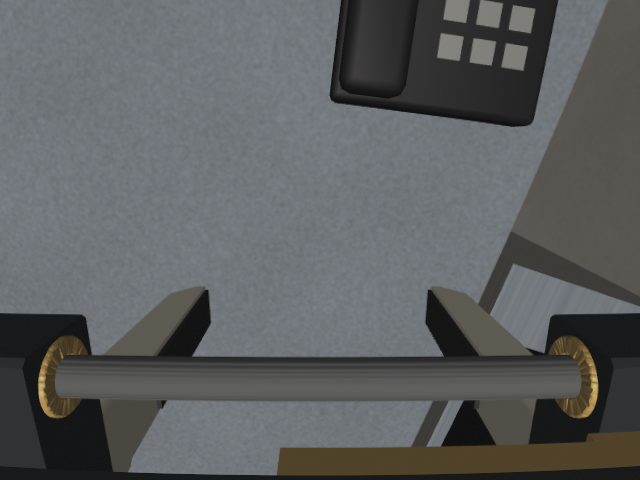

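Call:
play_rows --increments '[[[-1,-2,-3,-0.14],[-3,-5,-6,-0.28],[-6,-9,-8,-0.42],[-9,-13,-8,-0.56],[-10,-15,-8,-0.7]]]' --jaw 6

```text
t: 0.65
tool_pos: [0.3004, -0.4255, 0.2705]
orientation: [-3.025, 0.847, -0.002]
force: [1.4, -0.0, -0.8]
opening: 0.061
```

Run:
```python
from h import *
go(.508,-.306,.25,1.47)
```

```text
t 0.65 pos [ 0.3004 -0.4255  0.2705] yaw -0.5458 tilt 0.08 q [-1.055e+00 -1.050e-01  1.580e+00  1.000e-03  1.666e+00 -5.090e-01] F [ 1.4 -0.  -0.8] open 0.061
shift cm [ 11.54 -20.98   2.08] turn -2.016
```

Call:
play_rows --increments '[[[2,-3,0,-0.14],[4,-7,0,-0.28],[6,-11,0,-0.42],[8,-15,0,-0.56],[10,-18,0,-0.7]]]'

```text
t: 1.15
tool_pos: [0.481, -0.3215, 0.2707]
orientation: [-3.131, -0.253, -0.002]
force: [-0.6, -0.6, 0.4]
opening: 0.0596
```

Call:
play_rows --increments '[[[0,0,0,-0.14],[0,0,0,-0.28],[0,0,0,-0.42],[0,0,0,-0.56],[0,0,0,-0.7]]]'

```text
t: 1.65
tool_pos: [0.4809, -0.3213, 0.2702]
orientation: [-2.85, -1.319, -0.002]
force: [-0.1, -0.7, -0.5]
opening: 0.0601
```

Run:
```python
from h import *
go(.508,-.306,.25,1.47)
```

```text
t 1.65 pos [ 0.4809 -0.3213  0.2702] yaw 0.8671 tilt 0.08 q [-6.790e-01  5.300e-02  1.426e+00  1.000e-03  1.663e+00 -1.546e+00] F [-0.1 -0.7 -0.5] open 0.0601
shift cm [2.92 1.07 2.02] turn -0.603
```

Call:
play_rows --increments '[[[1,0.5,1,-0.14],[2.9,1,2,-0.28],[2.9,1,2,-0.42],[2.9,1,2,-0.56],[2.9,1,2,-0.6]]]'

```text
t: 2.15
tool_pos: [0.5072, -0.3053, 0.2495]
orientation: [-2.327, -2.109, -0.002]
force: [-0.3, -0.2, 0.4]
opening: 0.0601
```

Run:
```python
from h import *
go(.508,-.306,.25,1.47)
p,im,d=cam('wrist');cv2.imwrite('pics/w1.png',im);c=cloud(p,d);np.savez('pics/w1.npz',im=im,d=d,c=c);print(p['eye'],rot(p))
```

```text
t 2.15 pos [ 0.5072 -0.3053  0.2495] yaw 1.4727 tilt 0.11 q [-6.290e-01  9.300e-02  1.421e+00  1.000e-03  1.629e+00 -2.102e+00] F [-0.3 -0.2  0.4] open 0.0601
shift cm [-0.06  0.08 -0.05] turn 0.003
[ 0.43690512 -0.29982354  0.44581724] [[ 9.86018267e-02 -9.62658322e-01 -2.52124245e-01]
 [ 9.95126928e-01  9.54550789e-02  2.47128428e-02]
 [ 2.76515959e-04 -2.53332357e-01  9.67379264e-01]]
```

View pics/w1.png

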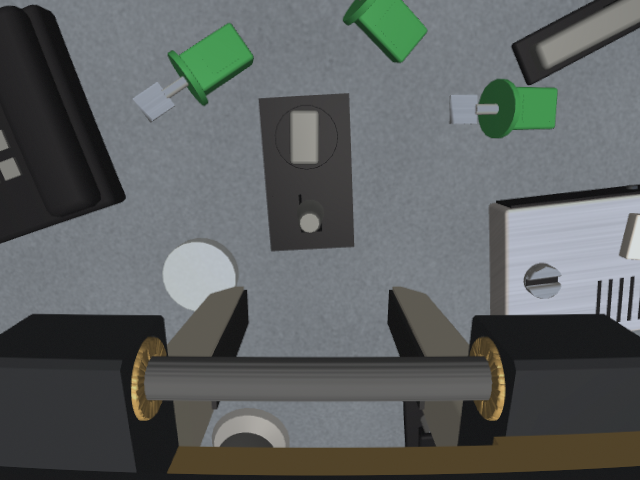

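```bash
cat > m2.py <<'E'
from h import *
import sys
a=np.load(sys.argv[1]);c=a['c'];im=a['im'].astype(int);X,Y,Z=c[...,0],c[...,1],c[...,2]
col=(im[...,1]<im[...,2]+20)
roi=(X>.3)&(X<.55)&(abs(Y+.306)<.06)&col
for nm,lo,hi in (('stand',.052,.064),('roundtop',.1,.112),('drivertop',.118,.13)):
    m=roi&(Z>lo)&(Z<hi)
    m=cv2.morphologyEx(m.astype(np.uint8),cv2.MORPH_OPEN,np.ones((3,3),np.uint8)) if nm=='stand' else m.astype(np.uint8)
    nl,lab,st,ce=cv2.connectedComponentsWithStats(m);k=1+np.argmax(st[1:,4]);m=lab==k
    P=np.c_[X[m],Y[m]].astype(np.float32)
    print(nm,len(P),np.median(Z[m]),P.mean(0),cv2.minAreaRect(P))
E
python3 m2.py pics/w1.npz
```

```text
stand 9381 0.059398783887607054 [ 0.473738   -0.31221133] ((0.4696977436542511, -0.3122418224811554), (0.08045532554388046, 0.14059455692768097), 87.34183502197266)
roundtop 422 0.10608606733958528 [ 0.5036752 -0.3134932] ((0.5046479105949402, -0.3137366771697998), (0.01847037859261036, 0.019815174862742424), 84.30811309814453)
drivertop 1576 0.12513541964475342 [ 0.43562794 -0.30988312] ((0.4358515441417694, -0.31023144721984863), (0.0216597318649292, 0.03971613943576813), 84.3916244506836)
```

Run:
```python
from h import *
go(.4357,-.310,.16,1.473)
```

```text
t 2.2 pos [ 0.5072 -0.3054  0.2497] yaw 1.4722 tilt 0.1 q [-6.290e-01  9.300e-02  1.420e+00  1.000e-03  1.629e+00 -2.102e+00] F [ 0.2 -1.  -0.5] open 0.0602
shift cm [-1.18 -7.07  8.96] turn -0.001
```

Call:
play_rows --increments '[[[-0.3,-2,2,0],[-0.7,-4.5,5,0],[-1.18,-7.07,8.5,0],[-1.18,-7.07,8.5,0],[-1.18,-7.07,8.5,0]]]'

```text
t: 2.7
tool_pos: [0.4349, -0.3096, 0.1639]
orientation: [-2.328, -2.105, -0.002]
force: [0.0, -0.6, 0.7]
opening: 0.0601
```

Run:
```python
from h import *
go(.4357,-.310,.088,1.473)
p,im,d=cam('wrist');cv2.imwrite('pics/w2.png',im)
```

```text
t 2.7 pos [ 0.4349 -0.3096  0.1639] yaw 1.4704 tilt 0.2 q [-7.160e-01 -3.200e-02  1.703e+00  1.000e-03  1.473e+00 -2.186e+00] F [ 0.  -0.6  0.7] open 0.0601
shift cm [-0.05  0.09  7.59] turn -0.003
```

View pics/w2.png

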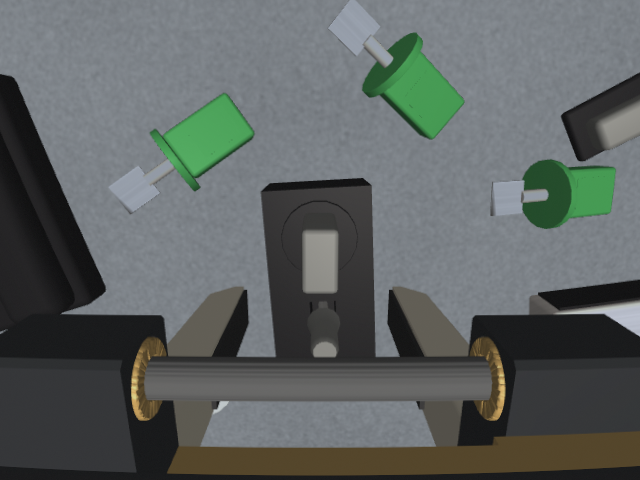

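Call:
play_rows --increments '[[[0,0.05,2,0],[0,0.09,4,0],[0,0.09,6,0],[0,0.09,7.6,0],[0,0.09,7.6,0]]]'

```text
t: 3.25
tool_pos: [0.4387, -0.3107, 0.09]
orientation: [2.328, 2.108, 0.003]
force: [-0.2, 0.0, -0.5]
opening: 0.06
```

Run:
```python
from h import *
go(.4357,-.310,.088,1.473)
```

```text
t 3.25 pos [ 0.4387 -0.3107  0.09  ] yaw 1.4715 tilt 0.11 q [-7.130e-01  3.100e-02  1.778e+00  2.000e-03  1.331e+00 -2.185e+00] F [-0.2  0.  -0.5] open 0.06
shift cm [ 0.04 -0.31  0.2 ] turn -0.001
```

Call:
play_rows --increments '[[[0.04,-0.3,0.2,0],[0.04,-0.3,0.2,0]]]'

```text
t: 3.45
tool_pos: [0.4371, -0.3109, 0.09]
orientation: [2.326, 2.106, 0.003]
force: [0.6, -0.2, 1.3]
opening: 0.06
```

Call:
play_rows --increments '[[[0,0,0,0],[0,0,0,0],[0,0,0,0],[0,0,0,0],[0,0,0,0]]]' --jaw 1 --squeeze 40

```text
t: 3.95
tool_pos: [0.4371, -0.3108, 0.09]
orientation: [2.326, 2.106, 0.004]
force: [1.2, 0.4, 1.8]
opening: 0.0246
```

Run:
```python
from h import *
go(.4357,-.310,.088,1.473)
```

```text
t 3.95 pos [ 0.4371 -0.3108  0.09  ] yaw 1.4717 tilt 0.25 q [-7.150e-01  2.500e-02  1.785e+00  2.000e-03  1.328e+00 -2.187e+00] F [1.2 0.4 1.8] open 0.0246
shift cm [ 0.07 -0.15  0.2 ] turn -0.001
```

Call:
play_rows --increments '[[[0,0,0,0],[0,0,0,0],[0,0,0,0]]]'

```text
t: 4.25
tool_pos: [0.4371, -0.3107, 0.09]
orientation: [2.326, 2.106, 0.004]
force: [0.0, 1.5, 1.2]
opening: 0.0215
```

Call:
play_rows --increments '[[[0,0,-1,0],[0,0,-3,0],[0,0,-5,0],[0,0,-7,0],[0,0,-8,0]]]'

```text
t: 4.75
tool_pos: [0.4375, -0.3114, 0.1727]
orientation: [2.324, 2.104, 0.004]
force: [0.0, 0.0, -0.2]
opening: 0.0215
```

Run:
```python
from h import *
go(.59,.11,.26,1.473)
p,im,d=cam('wrist');cv2.imwrite('pics/w3.png',im)
p,im,d=cam('scene');cv2.imwrite('pics/s3.png',im[120:340,90:350])
```

```text
t 4.75 pos [ 0.4375 -0.3114  0.1727] yaw 1.4716 tilt 0.4 q [-7.150e-01 -3.900e-02  1.694e+00  2.000e-03  1.480e+00 -2.187e+00] F [ 0.   0.  -0.2] open 0.0215
shift cm [43.42 11.06 -8.77] turn -0.001
```

View pics/w3.png

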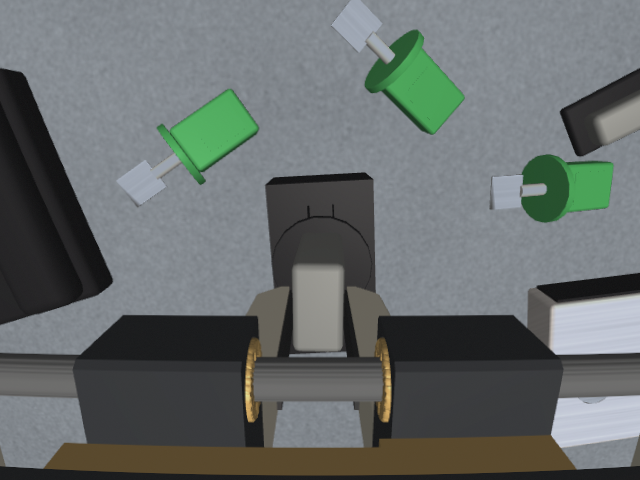

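View pics/s3.png

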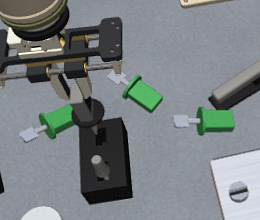

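Call:
play_rows --increments '[[[2,1,-2,0],[6,3,-5,0],[10,5,-8,0],[14,8,-8,0],[18,11,-8,0]]]'

```text
t: 5.35
tool_pos: [0.5613, -0.1466, 0.2532]
orientation: [2.323, 2.102, 0.005]
force: [1.0, -0.5, -3.0]
opening: 0.0211
```

Call:
play_rows --increments '[[[4,2,0,0],[8,4,0,0],[12,6,0,0],[16,7,0,0],[20,7,0,0]]]'

```text
t: 5.85
tool_pos: [0.6512, 0.047, 0.2507]
orientation: [2.325, 2.103, 0.002]
force: [0.0, -1.2, -1.8]
opening: 0.0215
```

Run:
```python
from h import *
go(.66,.113,.25,1.45)
```

```text
t 5.85 pos [0.6512 0.047  0.2507] yaw 1.4708 tilt 0.41 q [-0.004  0.252  1.241 -0.004  1.643 -1.475] F [ 0.  -1.2 -1.8] open 0.0215
shift cm [6.65 0.22 0.05] turn 0.021
```

Call:
play_rows --increments '[[[3,0,0,0],[6,0.2,0,0],[6.6,0.2,0,0],[6.6,0.2,0,0]]]'

```text
t: 6.25
tool_pos: [0.6592, 0.1135, 0.2488]
orientation: [2.323, 2.106, -0.001]
force: [-0.1, 0.5, -1.5]
opening: 0.0214
```

Run:
```python
from h import *
go(.66,.113,.25,1.45)
p,im,d=cam('wrist');cv2.imwrite('pics/w4.png',im);c=cloud(p,d);np.savez('pics/w4.npz',im=im,d=d,c=c)
go(.66,.113,.25,1.45)
```

```text
t 6.25 pos [0.6592 0.1135 0.2488] yaw 1.4728 tilt 0.33 q [ 0.097  0.301  1.187 -0.005  1.651 -1.376] F [-0.1  0.5 -1.5] open 0.0214
shift cm [-0.04  0.08 -0.12] turn 0.023
t 6.3 pos [0.6593 0.1123 0.2492] yaw 1.4714 tilt 0.36 q [ 0.095  0.3    1.188 -0.005  1.651 -1.377] F [-0.3 -0.1 -0.9] open 0.0209
shift cm [ 0.08  0.06 -0.08] turn 0.021
```

View pics/w4.png

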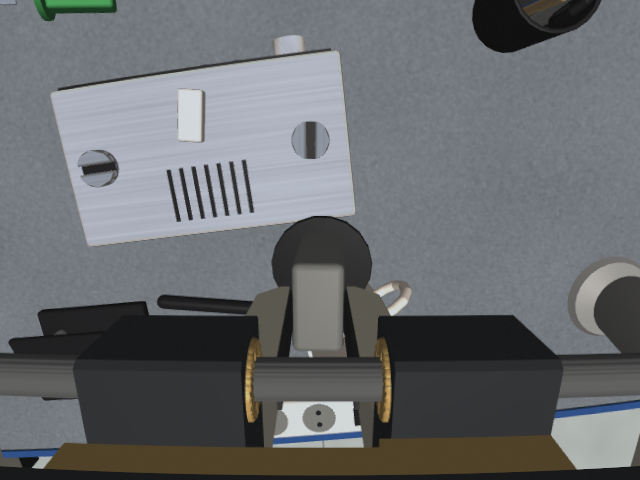

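```bash
cat > m3.py <<'E'
from h import *
import sys
a=np.load(sys.argv[1]);c=a['c'];im=a['im'];X,Y,Z=c[...,0],c[...,1],c[...,2]
m=(X>.5)&(X<.68)&(Y>-.14)&(Y<.2)&(Z>.046)&(Z<.056)
m=m.astype(np.uint8); cs,_=cv2.findContours(m,cv2.RETR_EXTERNAL,cv2.CHAIN_APPROX_NONE);k=max(cs,key=cv2.contourArea)[:,0]
P=c[k[:,1],k[:,0],:2].astype(np.float32);print('case',np.median(Z[m>0]),cv2.minAreaRect(P))
for x0,y0 in ((.593,.115),(.596,-.085)):
    m=(np.hypot(X-x0,Y-y0)<.03)&(Z>.058)&(Z<.07)
    P=np.c_[X[m],Y[m]].astype(np.float32);print('screw z',np.median(Z[m]),len(P),cv2.minEnclosingCircle(P))
    ctr=np.array(cv2.minEnclosingCircle(P)[0])
    s=(np.hypot(X-ctr[0],Y-ctr[1])<.0145)&(im.max(2)<95)
    Q=c[s][:,:2]; 
    if len(Q)>5:
        Q0=Q.mean(0);u,sv,vt=np.linalg.svd(Q-Q0,full_matrices=False);print('slot dark',len(Q),Q0,'ang deg',np.degrees(np.arctan(vt[0,1]/vt[0,0])),sv)
    s=(np.hypot(X-ctr[0],Y-ctr[1])<.0145)&(Z<.058);Q=c[s][:,:2]
    if len(Q)>5:
        Q0=Q.mean(0);u,sv,vt=np.linalg.svd(Q-Q0,full_matrices=False);print('slot deep',len(Q),Q0,np.median(Z[s]),'ang deg',np.degrees(np.arctan(vt[0,1]/vt[0,0])),sv)
E
python3 m3.py pics/w4.npz
python3 - <<'E'
import cv2
im=cv2.imread('pics/w4.png');cv2.imwrite('pics/c5.png',cv2.resize(im[110:170,270:350],None,fx=8,fy=8,interpolation=cv2.INTER_CUBIC))
E
```

```text
case 0.051518844038436484 ((0.5920437574386597, 0.011051848530769348), (0.15311968326568604, 0.2700479030609131), 1.2043272256851196)
screw z 0.0640898593190436 815 ((0.5910467505455017, 0.1108374372124672), 0.01711246371269226)
slot dark 699 [0.58943186 0.1161268 ] ang deg -33.188721110969276 [0.16237621 0.11091457]
slot deep 287 [0.59099639 0.110765  ] 0.055946388269007274 ang deg -5.931866247476691 [0.13934992 0.03955349]
screw z 0.06432605110034095 807 ((0.5954217910766602, -0.08853147178888321), 0.017575901001691818)
slot dark 279 [ 0.59513048 -0.08862826] ang deg -88.15463278534314 [0.13709295 0.04168535]
slot deep 252 [ 0.59513283 -0.08814475] 0.056220369438489126 ang deg -88.04663495884093 [0.13204196 0.03639642]
```

View pics/c5.png

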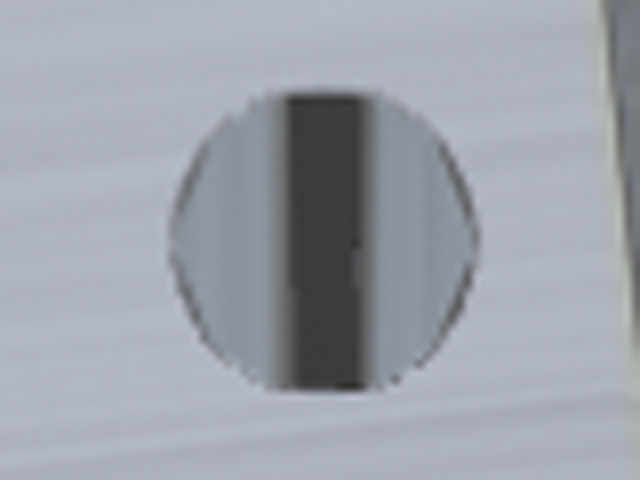

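Run:
```python
from h import *
a=np.load('pics/w4.npz');c=a['c'];X,Y,Z=c[...,0],c[...,1],c[...,2]
t=np.array([.6592,.113,.249])
for col in (305,318,330):
    print([(r,*(c[r,col]-t).round(4)) for r in range(216,356,10)])
m=np.zeros((480,640),bool);m[240:356,285:350]=1
for lo,hi in((.03,.038),(-.04,-.02)):
    q=m&(Z-t[2]>lo)&(Z-t[2]<hi)
    if q.sum()>10: P=np.c_[X[q],Y[q]].astype(np.float32);r=cv2.minAreaRect(P);print(lo,q.sum(),np.array(r[0])-t[:2],r[1:],np.median(Z[q])-t[2],X[q].min()-t[0],X[q].max()-t[0])
f=np.zeros((480,640),bool);f[200:300,265:378]=1
q=f&(Z-t[2]<-.02)&(Z-t[2]>-.04);P=np.c_[X[q],Y[q]].astype(np.float32);print(cv2.minEnclosingCircle(P),X[q].min()-t[0],np.median(Z[q])-t[2])
```

```text
[(216, np.float64(0.0019), np.float64(-0.0144), np.float64(-0.197)), (226, np.float64(-0.0249), np.float64(-0.0054), np.float64(-0.0234)), (236, np.float64(-0.0218), np.float64(-0.0054), np.float64(-0.0135)), (246, np.float64(-0.0219), np.float64(-0.0047), np.float64(0.0074)), (256, np.float64(-0.0219), np.float64(-0.0041), np.float64(0.024)), (266, np.float64(-0.0206), np.float64(-0.0038), np.float64(0.0343)), (276, np.float64(-0.0164), np.float64(-0.0043), np.float64(0.0346)), (286, np.float64(-0.0126), np.float64(-0.0047), np.float64(0.0358)), (296, np.float64(-0.0083), np.float64(-0.0051), np.float64(0.0358)), (306, np.float64(-0.0038), np.float64(-0.0056), np.float64(0.0355)), (316, np.float64(0.0013), np.float64(-0.0062), np.float64(0.0342)), (326, np.float64(-0.071), np.float64(0.0072), np.float64(0.1957)), (336, np.float64(0.0091), np.float64(-0.0069), np.float64(0.0371)), (346, np.float64(0.0147), np.float64(-0.0076), np.float64(0.0353))]
[(216, np.float64(-0.0292), np.float64(0.002), np.float64(-0.026)), (226, np.float64(-0.0243), np.float64(0.0015), np.float64(-0.0233)), (
[... 1502 characters left out ...]
, np.float64(0.0014), np.float64(0.0043), np.float64(0.0362)), (326, np.float64(0.0062), np.float64(0.0039), np.float64(0.0356)), (336, np.float64(0.0111), np.float64(0.0034), np.float64(0.0351)), (346, np.float64(0.0156), np.float64(0.003), np.float64(0.0355))]
0.03 4740 [-0.00197254 -0.00094637] ((0.026897581294178963, 0.03964490815997124), 83.66825103759766) 0.035724518091550084 -0.02229243842429396 0.018026053991899715
-0.04 713 [-0.00249844 -0.00139418] ((0.03588748723268509, 0.02889225445687771), 85.07479858398438) -0.024201521591182273 -0.01808686472851795 0.013194319006907373
((0.6578488945960999, 0.11392917484045029), 0.027947064489126205) -0.029177699890197473 -0.024051463592244526
```

Run:
```python
from h import *
go(.5926,.1106,.155,1.467)
```

```text
t 6.3 pos [0.6593 0.1123 0.2492] yaw 1.4714 tilt 0.36 q [ 0.095  0.3    1.188 -0.005  1.651 -1.377] F [-0.3 -0.1 -0.9] open 0.0209
shift cm [-0.79 -6.67  9.4 ] turn 0.004
```

Call:
play_rows --increments '[[[-0.2,-2,2,0],[-0.5,-4,5,0],[-0.8,-6,7,0],[-0.8,-6.7,8.5,0],[-0.8,-6.7,9,0]]]'

```text
t: 6.8
tool_pos: [0.5901, 0.1088, 0.1566]
orientation: [2.327, 2.103, -0.006]
force: [-0.2, 0.5, -1.6]
opening: 0.0212
```

Call:
play_rows --increments '[[[0,0,0,0],[0,0,0,0]]]'

```text
t: 7.0
tool_pos: [0.5908, 0.1079, 0.1572]
orientation: [2.328, 2.102, -0.005]
force: [0.0, 0.3, -1.2]
opening: 0.0213
```

Run:
```python
from h import *
go(.5926,.1106,.155,1.467)
```

```text
t 7.0 pos [0.5908 0.1079 0.1572] yaw 1.4687 tilt 0.34 q [ 0.099  0.148  1.528 -0.006  1.465 -1.369] F [ 0.   0.3 -1.2] open 0.0213
shift cm [0.29 0.15 0.22] turn 0.002
```

Call:
play_rows --increments '[[[0.3,0.15,0.2,0],[0.3,0.15,0.2,0],[0.3,0.15,0.2,0]]]'

```text
t: 7.3
tool_pos: [0.5931, 0.1108, 0.1557]
orientation: [2.328, 2.102, -0.004]
force: [-0.2, -0.1, -1.6]
opening: 0.0214
```

Run:
```python
from h import *
go(.5926,.1106,.139,1.467)
p,im,d=cam('wrist');cv2.imwrite('pics/w5.png',im)
p,im,d=cam('scene');cv2.imwrite('pics/s5.png',cv2.resize(im[180:320,360:540],None,fx=4,fy=4,interpolation=cv2.INTER_CUBIC))
```

```text
t 7.3 pos [0.5931 0.1108 0.1557] yaw 1.4688 tilt 0.35 q [ 0.104  0.156  1.522 -0.006  1.462 -1.364] F [-0.2 -0.1 -1.6] open 0.0214
shift cm [-0.02 -0.05  1.67] turn 0.002
```

View pics/w5.png

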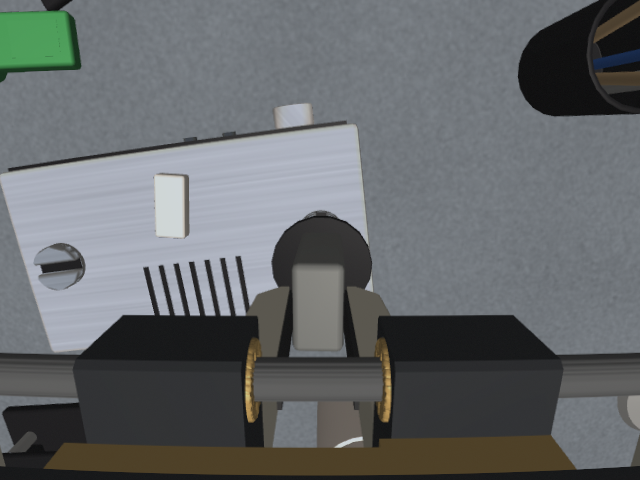

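View pics/s5.png

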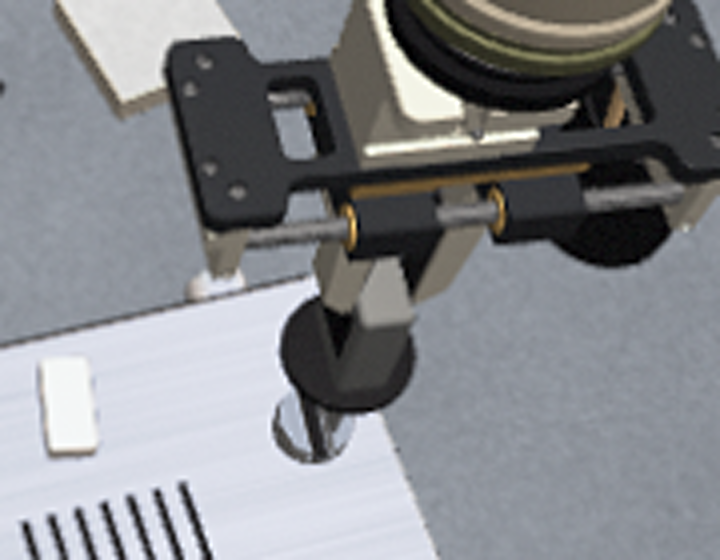

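Call:
play_rows --increments '[[[0,0,0.4,0],[0,0,0.8,0],[0,-0.05,1.2,0],[0,-0.05,1.5,0],[0,-0.05,1.6,0]]]'

```text
t: 7.9
tool_pos: [0.5919, 0.1107, 0.1386]
orientation: [2.328, 2.102, -0.006]
force: [-0.7, 0.3, -1.4]
opening: 0.0213
```

Run:
```python
from h import *
go(.5926,.1106,.139,1.467)
print(read_state()['force'],read_state()['wrist_torque'])
p,im,d=cam('scene');cv2.imwrite('pics/s6.png',cv2.resize(im[180:320,360:540],None,fx=4,fy=4,interpolation=cv2.INTER_CUBIC))
```

```text
t 7.9 pos [0.5919 0.1107 0.1386] yaw 1.4689 tilt 0.34 q [ 0.104  0.165  1.544 -0.006  1.433 -1.364] F [-0.7  0.3 -1.4] open 0.0213
shift cm [-0.    0.07 -0.04] turn 0.002
[-0.71503822  0.33748545 -1.37965746] [ 0.02296651 -0.14996169 -0.00361038]
```

View pics/s6.png

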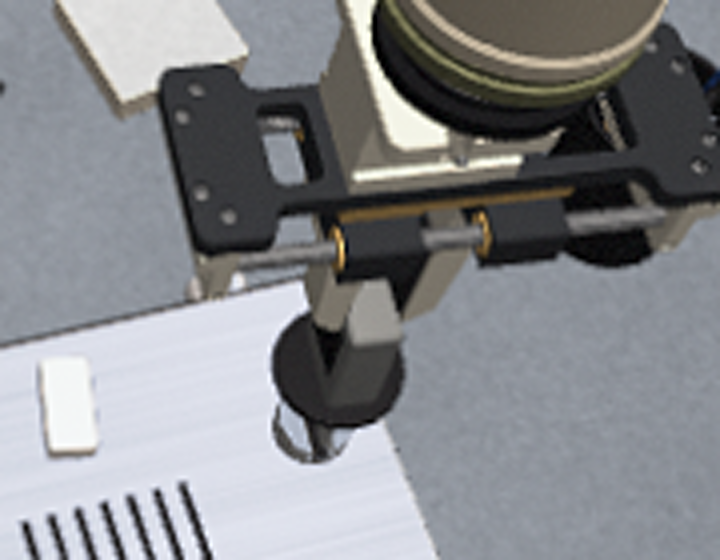

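Call:
play_rows --increments '[[[0,0.05,0,0.11],[0,0.05,0,0.22],[0,0.05,0,0.33],[-0.05,0.05,0,0.44],[-0.1,0.05,0,0.55]]]'

```text
t: 8.45
tool_pos: [0.592, 0.1093, 0.1387]
orientation: [2.814, 1.384, -0.005]
force: [-1.7, -1.1, -1.3]
opening: 0.0212
```

```bash
cat >> h.py <<'E'
def turn(yaw,sx=.591,sy=.1108,off=.0016,z=.139):
    go(sx+off*np.sin(yaw),sy-off*np.cos(yaw),z,yaw); print(read_state()['wrist_torque'])
E
python3 - <<'E'
from h import *
turn(.4)
E
```

```text
t 8.45 pos [0.592  0.1093 0.1387] yaw 0.9143 tilt 0.38 q [ 0.102  0.166  1.543 -0.007  1.434 -0.812] F [-1.7 -1.1 -1.3] open 0.0212
shift cm [-0.02 -0.03 -0.03] turn 0.514
[-0.26698731  0.38603256  0.06247329]
```

Call:
play_rows --increments '[[[0,0,0,0.11],[0,0,0,0.22],[0,0,0,0.33],[0,0,0,0.44],[0,0,0,0.55]]]'

```text
t: 8.95
tool_pos: [0.5911, 0.1093, 0.1386]
orientation: [3.085, 0.561, -0.006]
force: [-3.5, -1.1, -0.6]
opening: 0.0213
```

Run:
```python
from h import *
turn(-.2)
```

```text
t 8.95 pos [0.5911 0.1093 0.1386] yaw 0.3599 tilt 0.41 q [ 0.102  0.165  1.544 -0.006  1.436 -0.257] F [-3.5 -1.1 -0.6] open 0.0213
shift cm [-0.04 -0.01 -0.04] turn 0.56
[-0.06012994  0.90598901  0.09199119]
```

Call:
play_rows --increments '[[[0,0,0,0.11],[0,0,0,0.22],[0,0,0,0.32],[0,0,0,0.42],[0,0,0,0.48]]]'

```text
t: 9.45
tool_pos: [0.5901, 0.1098, 0.1385]
orientation: [3.129, -0.194, -0.006]
force: [-4.4, 1.8, -0.4]
opening: 0.0214
```

Run:
```python
from h import *
turn(-.2)
p,im,d=cam('scene');cv2.imwrite('pics/s7.png',cv2.resize(im[180:320,360:540],None,fx=4,fy=4,interpolation=cv2.INTER_CUBIC))
```

```text
t 9.45 pos [0.5901 0.1098 0.1385] yaw -0.1236 tilt 0.43 q [ 0.102  0.165  1.544 -0.006  1.437  0.227] F [-4.4  1.8 -0.4] open 0.0214
shift cm [ 0.06  0.05 -0.05] turn 0.076
[0.48268016 1.04143995 0.04853989]
```

View pics/s7.png

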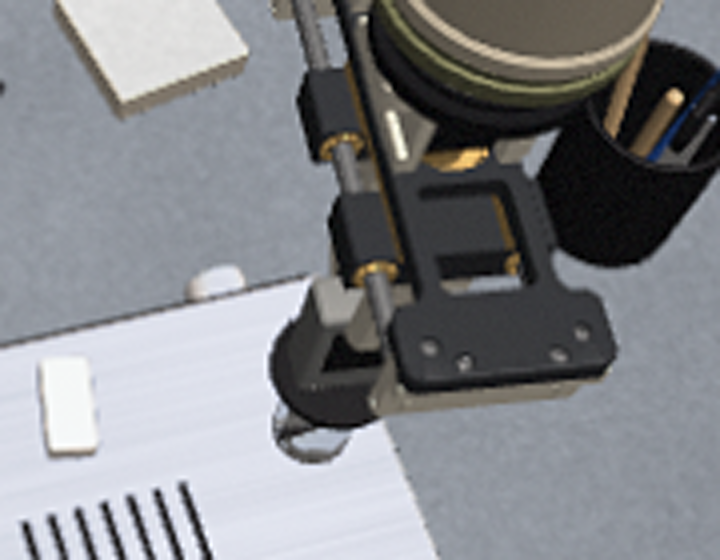

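Call:
play_rows --increments '[[[0,0.05,0,0.03],[0,0.05,0,0.06],[0,0.05,0,0.09],[0,0.05,0,0.12],[0,0.05,0,0.12]]]'

```text
t: 10.0
tool_pos: [0.5897, 0.1096, 0.1385]
orientation: [3.112, -0.384, -0.007]
force: [-4.4, 2.3, 0.2]
opening: 0.0212
```

Run:
```python
from h import *
turn(-.2)
```

```text
t 10.0 pos [0.5897 0.1096 0.1385] yaw -0.2459 tilt 0.44 q [ 0.102  0.165  1.545 -0.005  1.438  0.348] F [-4.4  2.3  0.2] open 0.0212
shift cm [ 0.11  0.02 -0.05] turn -0.046
[0.65274762 1.02614813 0.1096167 ]
```

Call:
play_rows --increments '[[[0,0,0,0.04],[0,0,0,0.08],[0,0,0,0.1],[0,0,0,0.1]]]'

```text
t: 10.4
tool_pos: [0.5894, 0.1099, 0.1385]
orientation: [3.089, -0.538, -0.007]
force: [-3.7, 2.2, 0.5]
opening: 0.0214
```

Run:
```python
from h import *
turn(-.2)
p,im,d=cam('wrist');cv2.imwrite('pics/w8.png',im)
```

```text
t 10.4 pos [0.5894 0.1099 0.1385] yaw -0.3448 tilt 0.45 q [ 0.102  0.165  1.545 -0.005  1.438  0.447] F [-3.7  2.2  0.5] open 0.0214
shift cm [ 0.14  0.02 -0.06] turn -0.145
[0.72030438 1.04177427 0.50088966]
```

View pics/w8.png

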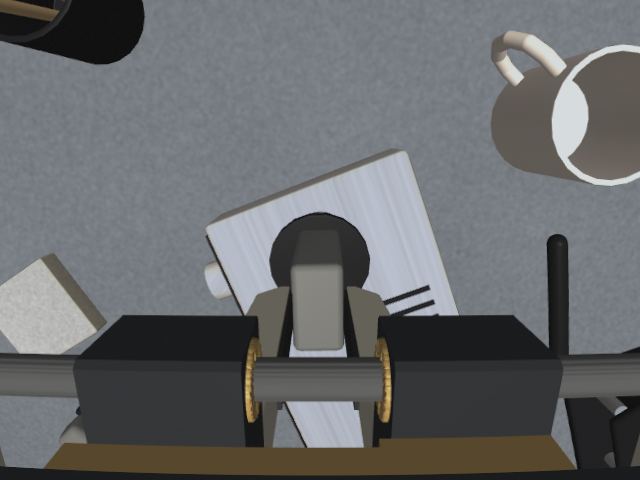

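Call:
play_rows --increments '[[[0.05,0,0,-0.09],[0.1,0,0,-0.17],[0.1,0,0,-0.17],[0.1,0,-0.5,-0.17],[0.1,0,-1.5,-0.17]]]'

```text
t: 10.95
tool_pos: [0.5906, 0.1091, 0.1533]
orientation: [3.123, -0.276, -0.008]
force: [-0.0, 0.6, -1.3]
opening: 0.0212
```

Call:
play_rows --increments '[[[0,0,-2,0],[0,0,-4,0],[0,0,-7,0],[-4,0,-9,0],[-8,0,-9,0]]]'

```text
t: 11.45
tool_pos: [0.5144, 0.1235, 0.2483]
orientation: [3.124, -0.28, 0.003]
force: [0.2, 0.4, -1.4]
opening: 0.0214
```

Run:
```python
from h import *
go(.50,-.31,.25,-1.617)
```

```text
t 11.45 pos [0.5144 0.1235 0.2483] yaw -0.1787 tilt 0.33 q [ 0.143 -0.08   1.596 -0.006  1.624  0.322] F [ 0.2  0.4 -1.4] open 0.0214
shift cm [ 6.28 42.92  0.07] turn 1.438
```

Run:
```python
from h import *
p,im,d=cam('top');cv2.imwrite('pics/t9.png',cv2.resize(im[140:270,200:400],None,fx=4,fy=4,interpolation=cv2.INTER_CUBIC))
p,im,d=cam('scene');cv2.imwrite('pics/s9.png',cv2.resize(im[220:370,290:490],None,fx=4,fy=4,interpolation=cv2.INTER_CUBIC))
```

```text
(no output)
```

View pics/s9.png

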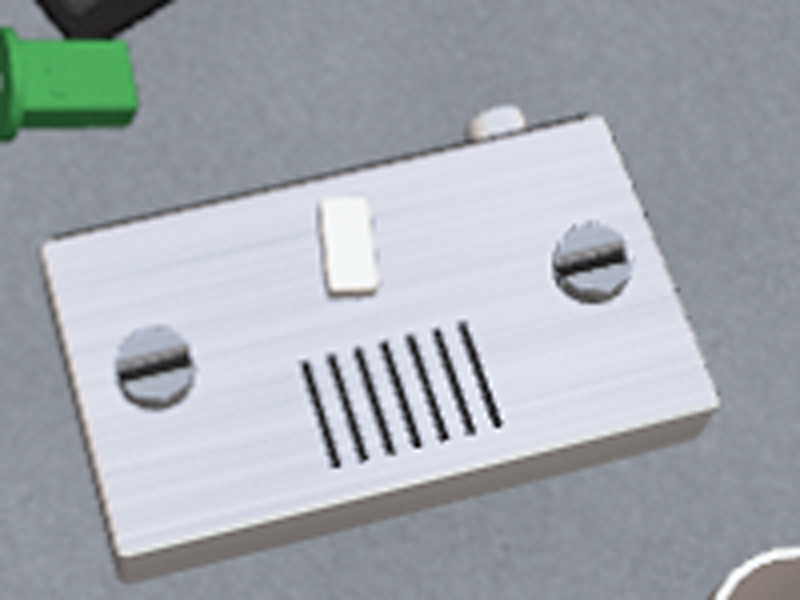

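View pics/t9.png

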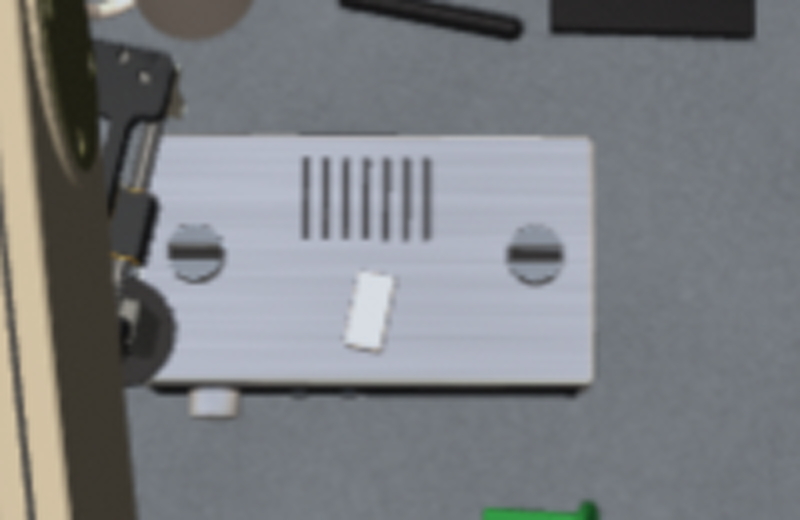

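Call:
play_rows --increments '[[[0,3,0,0.14],[0.5,7,0,0.28],[1,11,0,0.42],[1.5,15,0,0.56],[2,19,0,0.7]]]'

```text
t: 12.05
tool_pos: [0.4969, -0.0686, 0.2479]
orientation: [2.834, -1.34, 0.003]
force: [0.6, -0.3, -1.6]
opening: 0.0216
```

Run:
```python
from h import *
go(.365,-.31,.25,-1.617)
```

```text
t 12.05 pos [ 0.4969 -0.0686  0.2479] yaw -0.8833 tilt 0.42 q [-0.233 -0.155  1.666 -0.007  1.63   0.65 ] F [ 0.6 -0.3 -1.6] open 0.0216
shift cm [ 1.029e+01  2.552e+01 -2.000e-02] turn 0.734
```

Call:
play_rows --increments '[[[1.5,4,0,0.14],[3.5,9,0,0.28],[5.5,14,0,0.42],[7.5,19,0,0.56],[9.5,23,0,0.7]]]'

```text
t: 12.55
tool_pos: [0.3812, -0.2849, 0.2512]
orientation: [2.195, -2.239, 0.012]
force: [0.6, -0.3, -0.9]
opening: 0.0212
```

Call:
play_rows --increments '[[[1.2,1.5,0,0.03],[1.2,1.5,0,0.03],[1.2,1.5,0,0.03]]]'

```text
t: 12.85
tool_pos: [0.3663, -0.2975, 0.2522]
orientation: [2.159, -2.273, 0.015]
force: [1.0, -0.1, -0.8]
opening: 0.0217
```

Run:
```python
from h import *
go(.365,-.31,.25,-1.617)
p,im,d=cam('wrist');cv2.imwrite('pics/w10.png',im);np.savez('pics/w10.npz',im=im,d=d,c=cloud(p,d))
go(.4337,-.3105,.16,-1.617)
```

```text
t 12.85 pos [ 0.3663 -0.2975  0.2522] yaw -1.6221 tilt 0.66 q [-0.785 -0.249  1.74  -0.006  1.641  0.836] F [ 1.  -0.1 -0.8] open 0.0217
shift cm [1.25 0.06 0.24] turn -0.005
t 12.9 pos [ 0.3666 -0.2968  0.252 ] yaw -1.6205 tilt 0.63 q [-0.784 -0.249  1.741 -0.006  1.641  0.836] F [ 0.7  0.2 -1.3] open 0.0216
shift cm [ 0.94 -6.75  9.23] turn -0.004
```

View pics/w10.png

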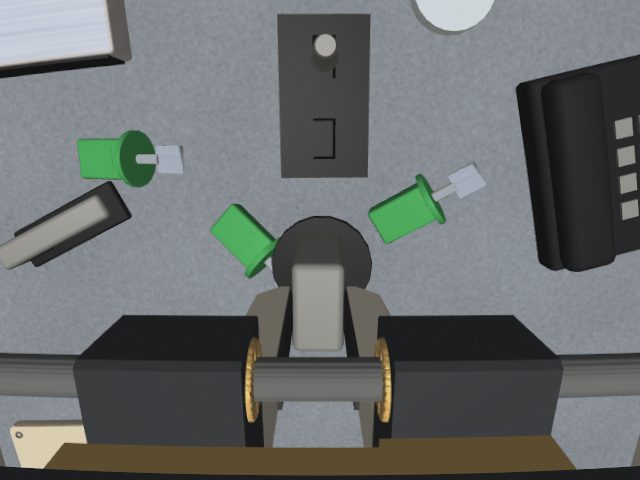

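Run:
```python
from h import *
a=np.load('pics/w10.npz');c=a['c'];im=a['im'].astype(int);X,Y,Z=c[...,0],c[...,1],c[...,2]
m=((Z>.052)&(Z<.065)&(X>.37)&(X<.57)&(abs(Y+.31)<.07)&(im[...,1]<im[...,2]+20)).astype(np.uint8)
m=cv2.morphologyEx(m,cv2.MORPH_OPEN,np.ones((3,3),np.uint8))
cs,_=cv2.findContours(m,cv2.RETR_EXTERNAL,cv2.CHAIN_APPROX_NONE);k=max(cs,key=cv2.contourArea)[:,0]
r=cv2.minAreaRect(c[k[:,1],k[:,0],:2].astype(np.float32));print(r,np.median(Z[m>0]))
q=(Z<.05)&(Z>-.01)&(abs(X-.435)<.03)&(abs(Y+.3105)<.02);P=np.c_[X[q],Y[q]];print('pocket',q.sum(),P.min(0),P.max(0))
print(*[world(dict(K=0),0,0,0) for _ in []])
for u,v in((318,119),(335,119),(335,157),(318,157)): print(c[v,u])
```

```text
((0.46995997428894043, -0.31205394864082336), (0.08055104315280914, 0.14085353910923004), 87.1839370727539) 0.05938518507615009
pocket 873 [ 0.41610075 -0.3212642 ] [ 0.45336328 -0.29962303]

[ 0.4523284  -0.30618046  0.04717083]
[ 0.45101399 -0.32119743  0.0599482 ]
[ 0.41751123 -0.31972719  0.06053198]
[ 0.4168132  -0.30461936  0.02615293]
```

Call:
play_rows --increments '[[[0.4,-2,1,0],[0.9,-4.5,4,0],[0.95,-6.7,7,0],[0.95,-6.8,9,0],[0.95,-6.8,9,0]]]'

```text
t: 13.4
tool_pos: [0.4338, -0.3077, 0.1584]
orientation: [2.165, -2.268, 0.004]
force: [0.9, 0.2, -2.1]
opening: 0.0213
```

Call:
play_rows --increments '[[[0,0,0,0],[0,0,0,0]]]'

```text
t: 13.6
tool_pos: [0.4344, -0.3075, 0.1597]
orientation: [2.166, -2.267, 0.006]
force: [-0.9, 0.1, -1.2]
opening: 0.0211
```

Run:
```python
from h import *
go(.4335,-.3104,.091,-1.617)
```

```text
t 13.6 pos [ 0.4344 -0.3075  0.1597] yaw -1.6162 tilt 0.43 q [-0.707 -0.04   1.719 -0.007  1.459  0.91 ] F [-0.9  0.1 -1.2] open 0.0211
shift cm [0.24 0.07 6.87] turn 0.001
```

Call:
play_rows --increments '[[[0.3,0.1,0,0],[0.3,0.1,0.5,0],[0.3,0.1,1,0],[0.3,0.1,1.5,0],[0.3,0.1,2,0]]]'

```text
t: 14.1
tool_pos: [0.433, -0.3105, 0.1391]
orientation: [2.166, -2.267, 0.006]
force: [0.2, 0.1, -1.7]
opening: 0.0211
```

Run:
```python
from h import *
go(.4335,-.3104,.091,-1.617)
p,im,d=cam('scene');cv2.imwrite('pics/s11.png',cv2.resize(im[160:340,120:300],None,fx=3.3,fy=3.3,interpolation=cv2.INTER_CUBIC))
```

```text
t 14.1 pos [ 0.433  -0.3105  0.1391] yaw -1.6165 tilt 0.42 q [-0.713 -0.024  1.742 -0.007  1.421  0.904] F [ 0.2  0.1 -1.7] open 0.0211
shift cm [-0.05 -0.05  4.81] turn 0.001
```

View pics/s11.png

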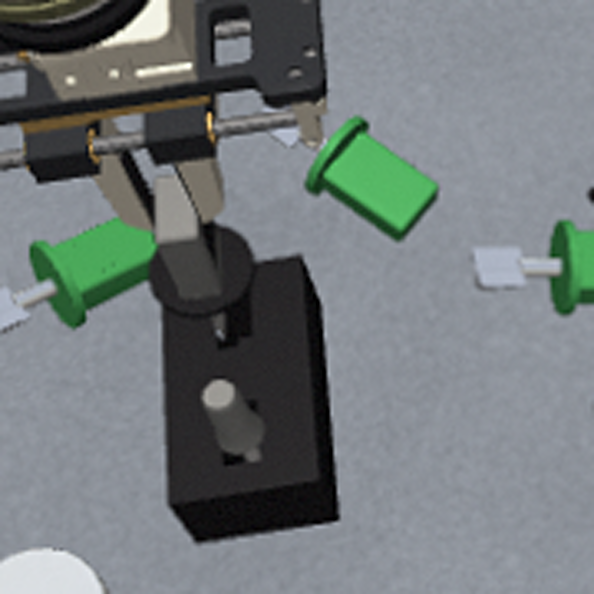

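Call:
play_rows --increments '[[[0,0,0.9,0],[0,0,1.8,0],[0,0,2.7,0],[0,0,3.6,0],[0,0,4.3,0]]]'

```text
t: 14.65
tool_pos: [0.4321, -0.3101, 0.0938]
orientation: [2.166, -2.267, 0.002]
force: [-0.0, 0.9, -2.5]
opening: 0.0209
```

Run:
```python
from h import *
go(.4335,-.3104,.090,-1.617)
```

```text
t 14.65 pos [ 0.4321 -0.3101  0.0938] yaw -1.6164 tilt 0.38 q [-0.714  0.014  1.789 -0.007  1.338  0.904] F [-0.   0.9 -2.5] open 0.0209
shift cm [ 0.02 -0.14  0.38] turn 0.001
```

Call:
play_rows --increments '[[[0,-0.1,0.1,0],[0,-0.15,0.2,0],[0,-0.15,0.3,0],[0,-0.15,0.4,0],[0,-0.15,0.4,0]]]'

```text
t: 15.15
tool_pos: [0.4339, -0.3105, 0.0902]
orientation: [2.166, -2.267, 0.003]
force: [0.3, 0.4, -1.1]
opening: 0.0215
```

Run:
```python
from h import *
go(.4335,-.3104,.090,-1.617)
```

```text
t 15.15 pos [ 0.4339 -0.3105  0.0902] yaw -1.6164 tilt 0.39 q [-0.712  0.021  1.789 -0.007  1.331  0.906] F [ 0.3  0.4 -1.1] open 0.0215
shift cm [-0.    0.04  0.02] turn 0.001
```

Call:
play_rows --increments '[[[0,0,0,0],[0,0,0,0],[0,0,0,0],[0,0,0,0],[0,0,0,0]]]' --jaw 5.5

```text
t: 15.65
tool_pos: [0.4339, -0.3105, 0.0903]
orientation: [2.166, -2.267, 0.003]
force: [-0.7, -0.9, 0.4]
opening: 0.0536
```

Call:
play_rows --increments '[[[0,0,-1,0],[0,0,-3,0],[0,0,-6,0],[0,0,-9,0],[0,0,-12,0]]]'

```text
t: 16.15
tool_pos: [0.4343, -0.3097, 0.2123]
orientation: [2.166, -2.267, 0.004]
force: [-0.0, -0.2, -0.2]
opening: 0.055
```

Run:
```python
from h import *
go(.365,-.3104,.25,-1.617)
```

```text
t 16.15 pos [ 0.4343 -0.3097  0.2123] yaw -1.6164 tilt 0.4 q [-0.71  -0.06   1.643 -0.007  1.557  0.906] F [-0.  -0.2 -0.2] open 0.055
shift cm [ 0.41  6.93 -3.75] turn 0.001
```

Call:
play_rows --increments '[[[0,2,-2,0],[0.2,4,-3.7,0],[0.4,7,-3.7,0],[0.4,7,-3.7,0],[0.4,7,-3.7,0]]]'

```text
t: 16.65
tool_pos: [0.3643, -0.3105, 0.2503]
orientation: [2.165, -2.268, 0.007]
force: [-0.2, 0.3, 0.4]
opening: 0.0546
```

```bash
python3 - <<'E'
from h import *
go(.365,-.3104,.25,-1.617)
p,im,d=cam('wrist');cv2.imwrite('pics/w12.png',im);np.savez('pics/w12.npz',im=im,d=d,c=cloud(p,d))
p,im,d=cam('top');cv2.imwrite('pics/t12.png',im)
E
python3 m2.py pics/w12.npz
```

```text
t 16.65 pos [ 0.3643 -0.3105  0.2503] yaw -1.6174 tilt 0.43 q [-0.808 -0.224  1.722 -0.006  1.639  0.809] F [-0.2  0.3  0.4] open 0.0546
shift cm [-0.01 -0.06  0.03] turn -0.0
stand 10694 0.059363718526858955 [ 0.47908974 -0.3113314 ] ((0.4693940281867981, -0.31198376417160034), (0.08059962838888168, 0.1395808756351471), 87.26803588867188)
roundtop 560 0.10593646059141879 [ 0.5037184  -0.31332883] ((0.5044404864311218, -0.3134724199771881), (0.019240977242588997, 0.019107617437839508), 88.0058822631836)
drivertop 1538 0.12518294548549241 [ 0.43400913 -0.31424156] ((0.4338186979293823, -0.31419581174850464), (0.021373843774199486, 0.038964301347732544), 87.27416229248047)
```

View pics/w12.png

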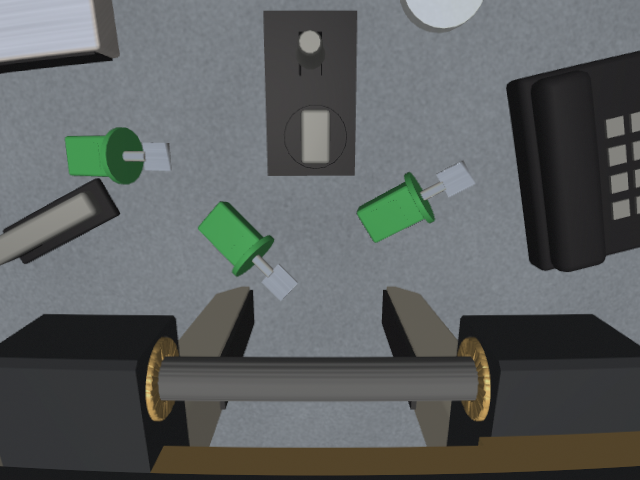

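View pics/t12.png

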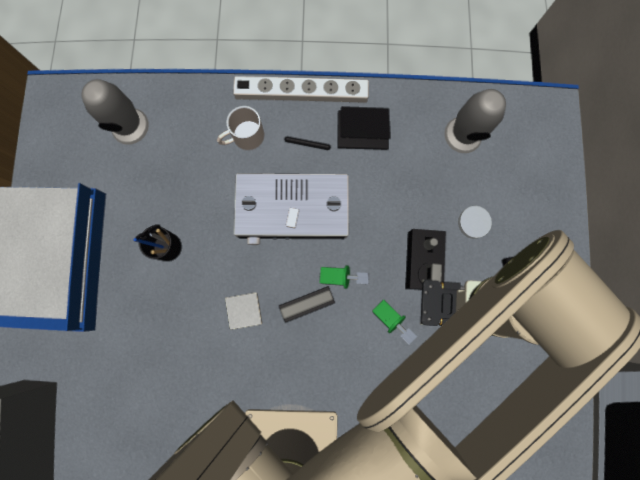

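```bash
python3 -c "
from plant import *
print(close_job())"
```

```text
the job is handed in; nothing more can be done
None
```

I turned the loose screw clockwise to its stop, put the driver back in its stand upright and handed the job in at about 17 s. No verdict was reported.

- **Turning:** the driver sat about 6 mm deep in the slot. The wrist torque jumped to 0.5 N m at the end of the turn, which I took as the stop.
- **Screws:** pictures from the scene camera after the turn and the top camera at the end show both slots parallel and along the case. I saw no change in the tight screw.
- **Driver:** it stands about 4 mm sideways from the pocket centre (limit 15 mm). Its top reads 125.2 mm, against 125.1 mm before I took it out. It is let go, with the gripper some 7 cm to the side and above it.
- **Cameras:** they disagreed by up to about 4 mm on the driver's position at the start. I worked from the wrist camera, which agreed with where the gripper closed on the driver.
- **Green look-alikes:** all three stood upright in the first picture and were lying on the desk about 2 s in, before any contact forces showed. I did not aim at or grip them.

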